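# Clamp the canister with the power clamp's stick and crack its cap loose

### The arm

A 7-joint arm with a two-finger parallel gripper is mounted at the origin on the work surface; the furniture and walls round the work are solid. World frame = base frame: x ahead of the robot, y to its left, z up, the work surface at z = 0. Lengths are in mm, angles in rad, forces in N, time in s.
With the tool pointing down it reaches from about 375 to 925 mm from the base axis. Payload 3.1 kg.
Tool frame: the origin (TCP) lies between the finger pads; the fingertips stand 17 mm ahead of it and the grasp point (between the pads) lies 2 mm behind it (r.tcp_to_tips is the distance from the TCP to the fingertips, in mm); x points along the fingers, z is the direction in which the jaws open and shut, and the axes are right-handed (so a half turn about x gives the same grasp; the last joint's range is limited). The gripper opens to 85 mm and grips with 20 to 120 N. Pads are 22 mm wide; open, the fingers measure 114 mm over their backs; the gripper's body (76 mm by 85 mm) begins 54 mm behind the grasp point. The pads swing forward as they close: fully open they stand 13 mm farther back than shut.
Start: joints at [1.198, 0.383, 0.044, 1.598, -0.018, 1.161, -0.05], TCP at [176.4, -625.609, 248.269] pointing down, gripper open.
Joint ranges: [-2.61, 2.61], [-0.41, 2.15], [-1.48, 1.57], [0, 2.5], [-1.57, 4.71], [0.05, 1.97], [-2.85, 2.85]. Speed limits (rad/s): [2.79, 2.79, 3.14, 3.14, 3.14, 3.14, 3.14].

### API

Orientations are given as a rotation vector (axis times angle).
In Python, from bench import r gives the robot as it stands.
- The arm moves only by the tool move_arm, never from a script. Its argument "motion" is a list of rows, each a list of 4 numbers: the shift along the tool's x, y, z in cm, then the turn about the tool's x in degrees. A call has 1 to 10 rows; each row shifts and turns the pose as measured when the row begins, along the tool's axes as they then stand; what a row does not reach is not made up. A row lasts 1/12 s, in which the tool goes at most 41.7 mm and 7.16 degrees, less where a joint would pass 70% of its speed; a pose out of reach is approached as far as the arm can. A call is refused whole if a number of a shift passes 4.17 or a number of a turn 7.16, either way. A call with a gripper value outside its range is refused whole. "gripper" is the closure, from 0 (fully open) to 1 (shut), set as the call begins (left out, the last holds). The fingers move at their own pace and stop on an object; the grip force is fixed at half the most. Time passes only in rows, so rows that do not move let the fingers close. It gives the time, the measured TCP pose, the force and the opening at its end, in the units of the state.
- r.get_obs(): the state, without advancing time (a new reading comes with each control period).
- r.read_camera(name): name is "scene" or "side" or "wrist"; returns a dict with "pixels" (420x560x3 uint8, red, green, blue), "fx", "fy", "cx", "cy" (pixels), "k1" (the pictures are not rectified: a ray, as slopes to the right and down, at radius r is drawn at 1 + k1 r^2 times it, then the intrinsics apply), "R" (3x3) and "t" (3): a world point X has camera coordinates R X + t; the wrist camera has in their place "mount" (4x4, takes a point from camera to tool coordinates, whose origin is the TCP and whose axes are the tool frame's). Camera axes: x right, y down, z forward; pixel columns grow to the right and rows downward; lengths in mm; the calibration is good to about 2 mm. A picture is of the moment at which its call begins: read the wrist's pose just before it. There is no depth.
- r.job_done(): hands the job in, once; it reports no verdict.
The state is a dict: "time_s": time; "joint_positions": joint angles; "dq": joint speeds; "effort": joint torques, N m; "tcp_pos": TCP position; "eef_rot": TCP orientation; "force": force on the tool from outside, world axes, zero at the start; "ft_torque": the same for the moment, N m; "gripper_width": finger opening in mm.
Only numpy, scipy, OpenCV 4.12 (cv2) and the standard library are available. Lean on these libraries where they do the work, as an engineer would, in place of code of your own. Each camera call takes 0.05 s, during which the arm holds its last target.

### The job

Loosen the orange screw cap of the white canister that stands in the blue motor clamp. First tilt the clamp's red spring-centred stick to the left, towards the canister, and hold it there until the jaw has closed on the canister; then let the stick spring back. With the canister gripped, twist the cap anticlockwise as far as it goes (about a fifth of a turn), leave it on and let go, without tipping the canister or disturbing the mug and the jars.

Things in the scene. Friction and masses are not known exactly. Their poses are not given: they have to be found in the camera images.
- clamp: fixed blue and grey motor clamp on a 185 x 400 x 14 mm aluminium plate, turned by up to 0.25 rad. Origin: centre of the plate's underside; x away from the robot, y left along the jaws' travel, z up. Left: bed, top z = 20 mm, between two blue jaws, tops at z = 72 mm. Middle: blue gear housing, top z = 75 mm, with a dark motor at its rear. Right: grey console with a red stick under a hood
- stick_pivot (a point): pivot of the red stick, in the console's panel, at (-10, -135, 74.5) mm in the clamp's frame. The panel slopes 30 degrees, facing up and towards the robot; the centred stick stands square to it, so it leans 30 degrees from vertical towards the robot: direction (-0.5, 0, 0.866) in the clamp's frame
- stick_grip (a point): centre of the stick's red ball knob, 38 mm in diameter, 90 mm from the pivot along the stick. Below the ball is a black stem 15 to 22 mm thick, and at the panel a black rubber boot. Pinched by the ball, the stick turns freely in the fingers
- hood_edge (a point): middle of the front edge of the hood's clear, dark-framed roof, which covers the stick from above: 124 mm wide, underside at z = 287 mm, front edge at x = -55 mm in the clamp's frame; behind it the roof runs back to a plate at x = 73 mm. So no hand can come straight down on the stick: it must lean back towards the robot by 25 to 45 degrees, best 30, in line with the stick
- clamp_stick (a joint): sideways tilt of the stick, rad: 0 centred, + left (to the canister, clamp's +y), stops at +-0.42, carrying the ball 37 mm. Springs back to within 0.06 when let go. At the left stop it pushes back with about 12 N at the ball and drives the jaw closed at about 10 mm/s, so in 2 to 3 s; slower at less tilt, and below 0.2 it does not close fully. Other directions drive nothing
- stick_foreaft (a joint): fore-and-aft tilt of the same stick, rad: 0 centred, + up the panel, away from the robot; stops at +-0.42, spring-centred, drives nothing
- jaw (a joint): travel of the moving jaw, m: 0 fully open, grows as it closes to the left (clamp's +y). Starts between 0 and 0.012; stops at about 0.030, when it has pushed the canister against the fixed jaw. Self-locking: it stays where it is when the stick is let go
- jaw_face (a point): centre of the moving jaw's black rubber face, 45 mm above the bench; axes as the clamp's (+y points to the canister)
- fixed_face (a point): centre of the fixed (left) jaw's black rubber face, 45 mm above the bench; axes as the clamp's (the canister is on its -y side)
- canister: loose white square plastic canister with a grey band, 64 x 64 mm, body 85 mm tall, about 0.2 kg. Origin: centre of its underside. It stands on the slippery white strip of the bed with flat sides to the jaws, 1 to 3 mm from the fixed jaw. Not gripped, it would just turn with the cap
- cap_top (a point): centre of the top of the canister's orange round cap, 58 mm in diameter, 25 mm tall, ribbed side, white mark on top; 118 mm above the canister's underside, 138 mm above the bench. Grip it across its side; above it is free space
- cap (a joint): turn of the cap on the canister, rad, + anticlockwise seen from above (loosening); starts between 0 and 0.12 (tight), open stop at 1.22. Stays where it is left, needs about 0.12 N m. Captive: it turns but does not lift off
- mug_1: white china mug on the bench to the left, 82 x 114 x 91 mm; bystander. Origin: centre of its underside
- jar_2: white jar with red lid, 47 mm across, 76 mm tall, left of the clamp; bystander. Origin: centre of its underside
- jar_3: grey-blue jar with white lid, 51 mm across, 61 mm tall, left of the clamp; bystander. Origin: centre of its underside
Mind the look-alikes: they are no part of the job. Leave any green, turquoise or yellow look-alike of the canister alone.

How it is judged (in metres and radians):
On the way, in this order (a step that is already met when the one before it is completed fails the run):
1. the stick is tilted well to the left (more than 0.2 rad) and held there for a second (value of joint clamp_stick above 0.2 rad), for 1 s.
2. the canister is gripped: each jaw face within 3.5 mm of its side; and the stick has been let go and is back at centre (y of canister in the frame of fixed_face above -0.0355 m and y of canister in the frame of jaw_face below 0.0355 m and value of joint clamp_stick between -0.12 and 0.12 rad and value of joint stick_foreaft between -0.12 and 0.12 rad), for 0.2 s.
3. the cap is turned anticlockwise to more than 0.95 rad (value of joint cap above 0.95 rad), for 0.1 s.
At the end, for the whole second after the job is handed in: The canister stands upright (within 0.08 rad) and still in the clamp with each jaw face within 3.5 mm of its side, the cap is turned to more than 0.95 rad, and the stick is back within 0.12 rad of centre both ways (all of step 2 and value of joint cap above 0.95 rad and angle between canister's own z axis and vertical below 0.08 rad and linear speed of canister below 0.02 m/s); the robot touches nothing.
It fails at once if the canister is tipped by more than 0.3 rad (angle between canister's own z axis and vertical above 0.3 rad).
It fails at once if the mug or a jar is shifted by more than 40 mm (distance of any of mug_1, jar_2, jar_3 from where it was at the start of the episode above 0.04 m).
It also fails if it takes over 64 s, if anything falls off the work surface, if the arm or the gripper's body presses on something with over 40 N, if the wrist force passes 120 N, or if a joint passes its speed limit or range.

## Working session

There is one attempt and no reset: what is moved stays moved. The work goes in short steps, Python scripts to look and compute and a tool call to move; the robot and the scene stay as the last step left them, time stands still between calls to the robot, and variables do not carry over. Pictures are saved under pics/ and viewed, and the job is handed in when it is done.

Besides the shell and the picture viewer there is one more tool, called by a JSON object that holds its "op" and its "data", one argument or row to a line. move_arm: Moves the arm, as the interface text tells. Its arguments: {"type":"object","properties":{"motion":{"type":"array","items":{"type":"array","items":{"type":"number"}}},"gripper":{"type":"number"}},"required":["motion"]}

```bash
mkdir -p pics; ls
python3 - <<'E'
from bench import r
import cv2,json
o=r.get_obs();print(o)
for n in ["scene","side","wrist"]:
    c=r.read_camera(n);cv2.imwrite(f"pics/a_{n}.png",c["pixels"][:,:,::-1])
    print(n,{k:v for k,v in c.items() if k!="pixels"})
E
```

```text
pics
{'time_s': 0.0, 'joint_positions': array([ 1.19816212,  0.38385461,  0.04382872,  1.59961267, -0.01788706,
        1.16118935, -0.04990931]), 'dq': array([ 2.04128101e-05,  9.71893929e-06, -1.10935109e-03,  2.69058900e-04,
        5.25073490e-04,  1.58601759e-03,  2.05025291e-04]), 'effort': array([-1.41906085e-04, -4.33458960e+01,  1.02446336e+00, -2.49511635e+01,
        1.05396670e-02,  1.14024992e-02,  2.21522981e-06]), 'tcp_pos': array([ 176.14855561, -624.72656612,  246.85642886]), 'eef_rot': array([ 1.00589892,  1.32907813, -1.0034241 ]), 'force': array([ 0.8603579 ,  0.23377842, -0.3172309 ]), 'ft_torque': array([ 0.04807906, -0.02233219,  0.0173074 ]), 'gripper_width': 85.13656629826178}
scene {'fx': 531.7806045915934, 'fy': 531.7806045915934, 'cx': 272.60092032281517, 'cy': 202.48103714651987, 'k1': -0.16434527603764557, 'R': array([[-0.8086614 , -0.58810935, -0.01393314],
       [-0.29591749,  0.42713391, -0.85439421],
       [ 0.50842854, -0.68679256, -0.51943855]]), 't': array([ 416.85056485,  274.92413546, 1553.92932842])}
side {'fx': 480.549897971787, 'fy': 480.549897971787, 'cx': 278.55966724001667, 'cy': 206.7447677504415, 'k1': -0.0966880774213032, 'R': array([[-0.99979209, -0.0181107 ,  0.00936901],
       [-0.01718368,  0.50098852, -0.86528332],
       [ 0.01097712, -0.86526441, -0.50119557]]), 't': array([ 436.06430532,  129.50628116, 1485.46073048])}
wrist {'fx': 313.3224301520002, 'fy': 313.3224301520002, 'cx': 283.5072214585247, 'cy': 213.42819352775464, 'k1': -0.0006701654429447401, 'mount': array([[-1.48428030e-04, -3.03093195e-01,  9.52960908e-01,
        -1.25309177e+02],
       [-4.48824816e-04, -9.52960803e-01, -3.03093231e-01,
         7.75286102e+01],
       [ 9.99999888e-01, -4.72700036e-04,  5.41034716e-06,
        -3.61096318e-01],
       [ 0.00000000e+00,  0.00000000e+00,  0.00000000e+00,
         1.00000000e+00]])}
```

View pics/a_scene.png

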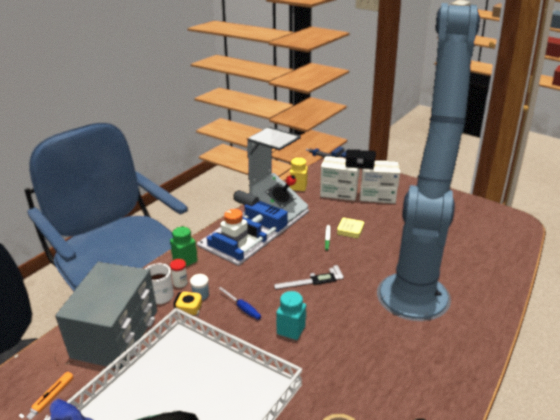

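View pics/a_side.png

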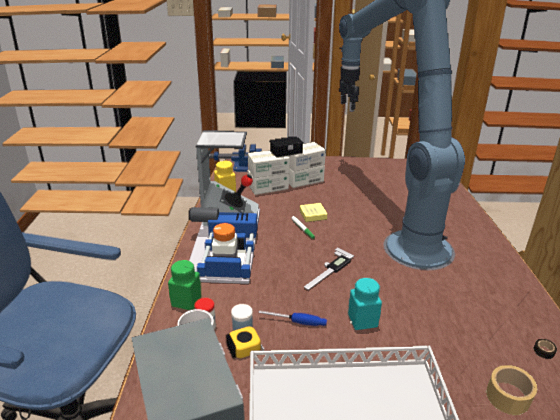

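View pics/a_wrist.png

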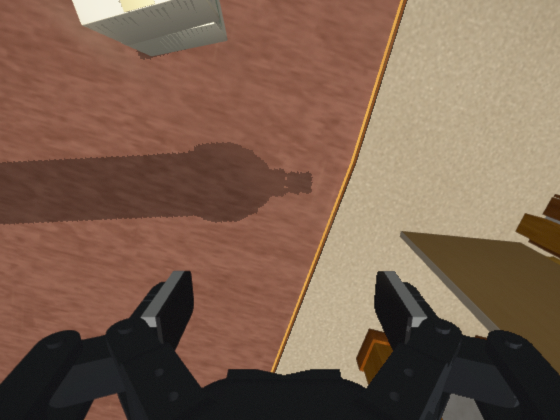

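```bash
cat > h.py <<'E'
import numpy as np,cv2
from bench import r
from scipy.spatial.transform import Rotation as Ro
from scipy.optimize import least_squares
def K(c): return np.array([[c["fx"],0,c["cx"]],[0,c["fy"],c["cy"]],[0,0,1.]])
def D(c): return np.array([c["k1"],0,0,0.])
def ext(c,o=None):
    if "R" in c: return c["R"],c["t"]
    o=o or r.get_obs(); T=np.eye(4);T[:3,:3]=Ro.from_rotvec(o["eef_rot"]).as_matrix();T[:3,3]=o["tcp_pos"]
    E=np.linalg.inv(T@c["mount"]);return E[:3,:3],E[:3,3]
def proj(c,P,o=None):
    R,t=ext(c,o);return cv2.projectPoints(np.atleast_2d(np.float64(P)),cv2.Rodrigues(R)[0],t,K(c),D(c))[0][:,0]
def tri(cams,uvs,os=None):
    os=os or [None]*len(cams)
    f=lambda X:np.concatenate([proj(c,X,o)[0]-u for c,u,o in zip(cams,uvs,os)])
    s=least_squares(f,[300,-500,100.]);return s.x,s.fun
def save(n,img,box=None,k=1):
    if box: img=img[box[1]:box[3],box[0]:box[2]]
    cv2.imwrite("pics/"+n,cv2.resize(img[:,:,::-1],None,fx=k,fy=k,interpolation=cv2.INTER_CUBIC))
E
python3 - <<'E'
from h import *
a=r.read_camera("scene");b=r.read_camera("side")
save("b1.png",a["pixels"],(190,120,320,270),4);save("b2.png",b["pixels"],(170,120,280,290),3.5)
for c in (a,b):
    h=cv2.cvtColor(c["pixels"],cv2.COLOR_RGB2HSV)
    for nm,lo,hi in (("orange",(6,170,120),(16,255,255)),("red",(176,150,80),(180,255,255)),("red0",(0,190,80),(3,255,255))):
        m=cv2.inRange(h,lo,hi);m[:120]=0;n,l,s,ce=cv2.connectedComponentsWithStats(m)
        print(nm,[(s[i].tolist(),ce[i].round(1).tolist()) for i in range(1,n) if s[i,4]>15])
E
```

```text
orange [([225, 209, 17, 14, 175], [233.3, 216.3]), ([32, 372, 41, 40, 351], [52.8, 391.7])]
red []
red0 [([287, 176, 8, 9, 49], [290.1, 180.3]), ([171, 260, 14, 10, 114], [177.4, 264.4])]
orange [([484, 120, 76, 7, 387], [525.4, 122.2]), ([476, 144, 81, 16, 1082], [515.4, 151.9]), ([469, 175, 79, 17, 1198], [506.7, 183.3]), ([213, 223, 22, 18, 285], [224.1, 231.9])]
red []
red0 [([242, 175, 10, 11, 78], [246.3, 180.4]), ([195, 298, 19, 13, 180], [204.5, 303.9])]
```

View pics/b1.png

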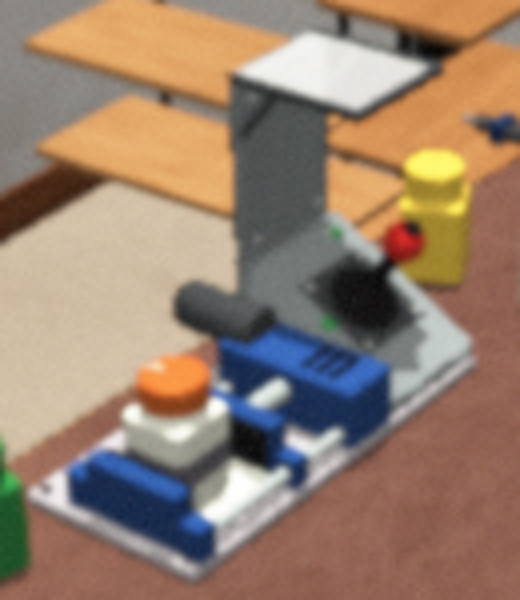

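View pics/b2.png

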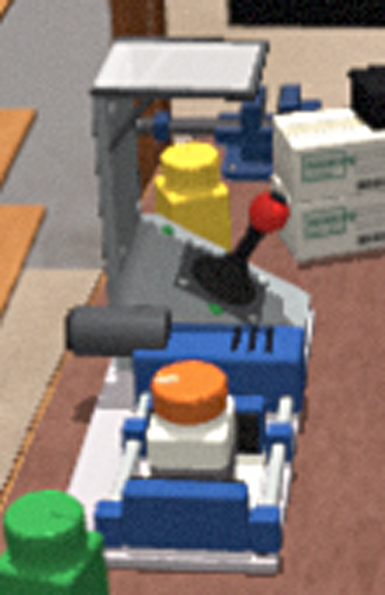

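Run:
```python
from h import *
a=r.read_camera("scene");b=r.read_camera("side")
print("ball",tri([a,b],[(290.8,180.5),(246.7,180.8)]))
cm=tri([a,b],[(233.3,216.3),(224.1,231.9)]);print("cap blob",cm)
M={"ball":(-55,-135,152.4),"hr":(-55,-197,289),"hl":(-55,-73,289),"p1":(-92.5,200,7),"p2":(92.5,200,7),"p3":(-92.5,-200,7)}
ob=[(a,"ball",(290.8,180.5)),(a,"hr",(299.3,137.5)),(a,"hl",(280,148.2)),(a,"p1",(238.7,263.7)),(a,"p2",(198.7,243)),(a,"p3",(307.5,208.7)),
(b,"ball",(246.7,180.8)),(b,"hr",(246.6,132.9)),(b,"hl",(243.7,146.6)),(b,"p1",(249.4,283.4)),(b,"p2",(200.9,281.4))]
def w(p,P):
    c,s=np.cos(p[2]),np.sin(p[2]);return np.array([p[0]+c*P[0]-s*P[1],p[1]+s*P[0]+c*P[1],P[2]])
f=lambda p:np.concatenate([proj(c,w(p,M[n]))[0]-u for c,n,u in ob])
s=least_squares(f,[600,-200,0],loss="soft_l1");print(s.x);print(f(s.x).reshape(-1,2).round(1).tolist())
for n in M: print(n,w(s.x,M[n]).round(1))
print("pivot",w(s.x,(-10,-135,74.5)))
p=s.x;c_,s_=np.cos(p[2]),np.sin(p[2]);d=cm[0][:2]-p[:2];print("cap in clamp",c_*d[0]+s_*d[1],-s_*d[0]+c_*d[1])
for c in (a,b):
  e=proj(c,[cm[0]*[1,1,0]+[0,0,138]]);print("cap138",e)
```

```text
ball (array([ 542.82168198, -149.11681029,  149.0400934 ]), array([ 0.00042474, -0.00843845,  0.00170013,  0.00759716]))
cap blob (array([586.30726181, 114.66602442, 123.88510773]), array([-0.00343463,  0.03208807, -0.00579298, -0.02720867]))
[ 6.01131371e+02 -1.48961643e+01 -9.10030010e-03]
[[-0.4, -1.0], [1.5, 0.1], [-0.3, 2.2], [0.7, 1.0], [-1.8, 1.7], [1.2, 1.3], [-0.7, -1.0], [0.1, -0.0], [-0.5, 1.6], [1.1, -1.6], [-16.6, -1.5]]
ball [ 544.9 -149.4  152.4]
hr [ 544.3 -211.4  289. ]
hl [545.5 -87.4 289. ]
p1 [510.5 185.9   7. ]
p2 [695.4 184.3   7. ]
p3 [ 506.8 -214.     7. ]
pivot [ 589.90326201 -149.79957256   74.5       ]
cap in clamp -16.002534374391196 129.42192191017313
cap138 [[233.06418122 212.62711049]]
cap138 [[223.84709664 227.58079235]]
```

Run:
```python
from h import *
a=r.read_camera("scene");b=r.read_camera("side")
print("blackthing",tri([a,b],[(360,158),(287,146)]))
print("box top right/near corner", tri([a,b],[(399,165),(324,146)]))
print("box bottom", tri([a,b],[(397,201),(325,183)]))
save("c1.png",a["pixels"],(280,120,440,240),4.5);save("c2.png",b["pixels"],(190,100,350,220),4.5)
```

```text
blackthing (array([ 414.49422814, -418.03458142,  160.7253509 ]), array([-0.01212648,  0.52598483, -0.11529153, -0.50719758]))
box top right/near corner (array([ 275.32875389, -462.82848316,  149.15861133]), array([-0.05422963,  1.64970048, -0.37118434, -1.65441657]))
box bottom (array([ 264.01174271, -457.26597527,   -1.95226315]), array([-0.16543744,  2.31030014, -0.51147852, -2.3366266 ]))
```

View pics/c2.png

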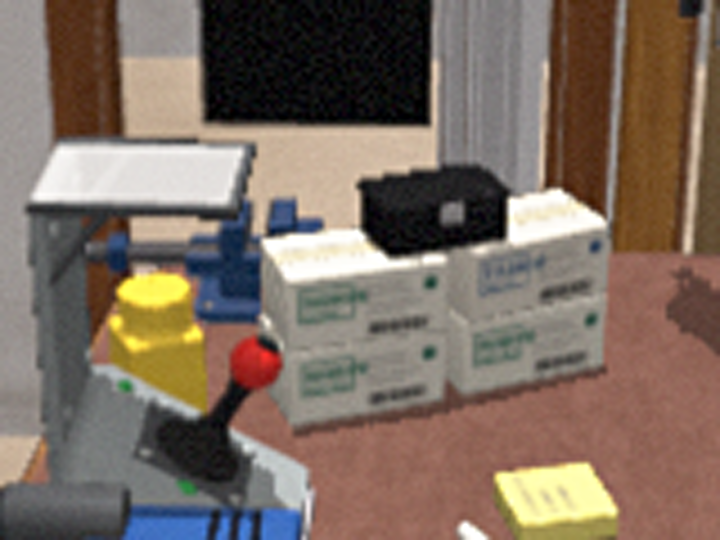

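Choice of targets: for the cap, the orange top on the white body at side (224,231). The yellow (225,170), green (184,270) and turquoise (366,290) canisters are look-alikes. For the stick, the red ball at side (247,181), not the red jar lid (204,304). The crop confirms both.

The moves can't lean the hand. I'll keep it vertical in front of the hood and push the ball left with the side of one open finger.

{"op": "move_arm", "data": {
  "motion": [
    [-1.5,0,0,-7.1],
    [-1.5,0,0,-7.1],
    [-1.5,0,0,-7.1],
    [-1.5,0,0,-7.1],
    [-1.5,0,0,-7.1],
    [-1.5,0,0,-7.1],
    [-1.5,0,0,-7.1],
    [-1.5,0,0,-7.1],
    [-1,0,0,-7.1],
    [0,0,0,-7.1]
  ],
  "gripper": 0
}}

```text
time_s: 1.28
tcp_pos: [175.9, -624.2, 382.1]
eef_rot: [0.036, 1.573, -0.029]
force: [-0.7, -0.4, 0.2]
gripper_width: 85.6
```

{"op": "move_arm", "data": {
  "motion": [
    [0,3.4,2.2,0],
    [0,3.4,2.2,0],
    [0,3.4,2.2,0],
    [0,3.4,2.2,0],
    [0,3.4,2.2,0],
    [0,3.4,2.2,0],
    [0,3.4,2.2,0],
    [0,3.4,2.2,0],
    [0,3.4,2.2,0],
    [0,3.4,2.2,0]
  ]
}}

```text
time_s: 2.12
tcp_pos: [407.5, -295.7, 381.7]
eef_rot: [0.045, 1.575, -0.058]
force: [0.3, -1.2, -0.1]
gripper_width: 85.5
```

{"op": "move_arm", "data": {
  "motion": [
    [0,3,0.5,0],
    [0,3,0.5,0],
    [0,2.5,0.5,0],
    [0,0,0,0]
  ]
}}

```text
time_s: 2.45
tcp_pos: [435.0, -195.5, 382.4]
eef_rot: [0.03, 1.57, -0.041]
force: [0.1, 0.8, 0.0]
gripper_width: 85.8
```

Run:
```python
from h import *
o=r.get_obs();c=r.read_camera("wrist");save("d1.png",c["pixels"]);print(o["tcp_pos"],o["joint_positions"].round(2));print(Ro.from_rotvec(o["eef_rot"]).as_matrix().round(3))
print(proj(c,[(543,-149,151),(586,115,138),(545,-211,289),(545,-87,289),(510,186,14)],o))
```

```text
[ 435.03665577 -195.48535232  382.44701229] [ 0.87 -0.03 -0.53  1.8  -0.01  1.36  0.3 ]
[[ 0.001  0.045  0.999]
 [-0.007  0.999 -0.045]
 [-1.    -0.007  0.001]]
[[ 378.86190426  137.40745021]
 [ 437.52541232 -171.12942419]
 [ 430.86215659  236.37527366]
 [ 450.47125491   53.39566145]
 [ 331.41486321 -157.21451363]]
```

View pics/d1.png

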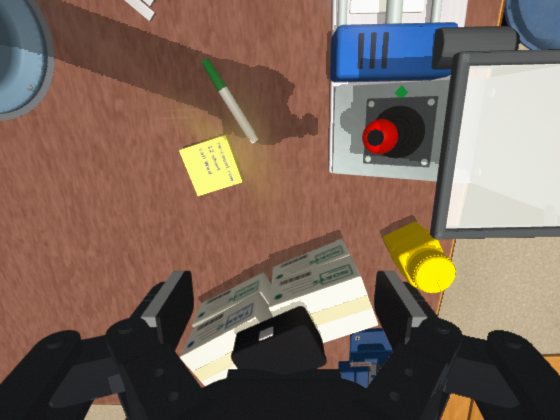

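{"op": "move_arm", "data": {
  "motion": [
    [4,0,0,-2.6],
    [4,0,0,0],
    [4,0,0,0],
    [4,0,0,0],
    [4,0,0,0],
    [2.5,0,0,0],
    [0,0,0,0]
  ]
}}

```text
time_s: 3.08
tcp_pos: [438.5, -212.4, 156.3]
eef_rot: [-0.012, 1.556, -0.026]
force: [-1.4, 1.4, -0.5]
gripper_width: 85.6
```

Run:
```python
from h import *
o=r.get_obs();c=r.read_camera("wrist");save("e1.png",c["pixels"]);print(o["tcp_pos"],o["joint_positions"].round(2));print(Ro.from_rotvec(o["eef_rot"]).as_matrix().round(3))
b=r.read_camera("side");save("e2.png",b["pixels"],(180,60,330,260),3)
```

```text
[ 438.50608369 -212.3615817   156.32619187] [ 0.83  0.22 -0.52  2.06  0.16  0.88  0.21]
[[ 0.015  0.009  1.   ]
 [-0.024  1.    -0.009]
 [-1.    -0.024  0.015]]
```

View pics/e1.png

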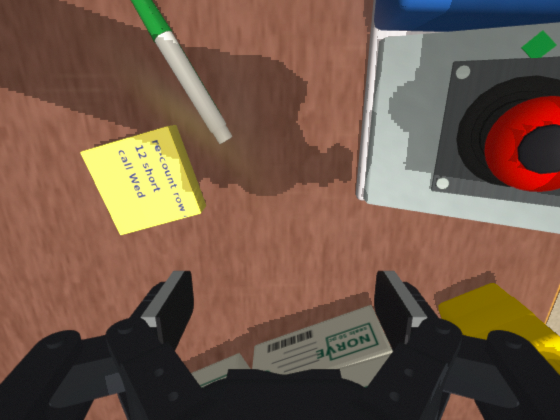

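View pics/e2.png

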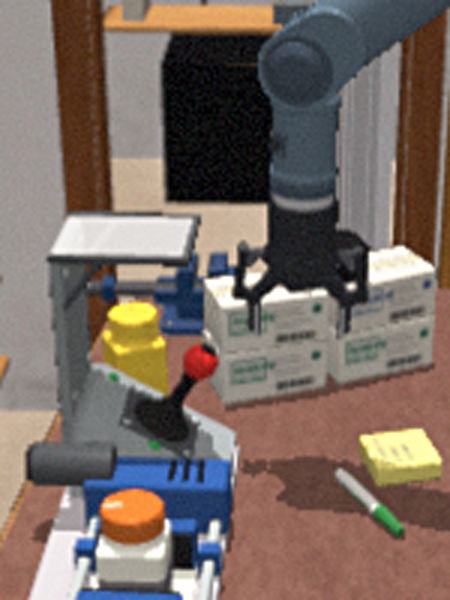

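{"op": "move_arm", "data": {
  "motion": [
    [0.3,0,2.0,0],
    [0.3,0,2.0,0],
    [0.2,0,1.0,0],
    [0,0,0,0]
  ]
}}

```text
time_s: 3.52
tcp_pos: [498.1, -220.2, 163.3]
eef_rot: [-0.016, 1.536, -0.041]
force: [0.5, -0.4, 0.8]
gripper_width: 84.9
```

Run:
```python
from h import *
o=r.get_obs();c=r.read_camera("wrist");save("f1.png",c["pixels"]);print(o["tcp_pos"],o["force"]);print(Ro.from_rotvec(o["eef_rot"]).as_matrix().round(3))
b=r.read_camera("side");save("f2.png",b["pixels"],(180,60,330,260),3)
```

```text
[ 498.08641485 -220.23747102  163.30418382] [ 0.47857642 -0.42056291  0.76814423]
[[ 0.034  0.017  0.999]
 [-0.037  0.999 -0.015]
 [-0.999 -0.036  0.035]]
```

View pics/f1.png

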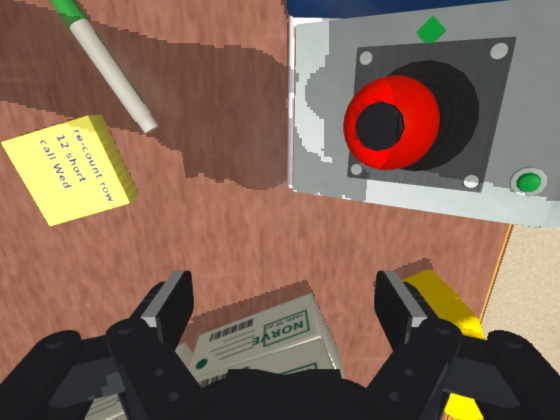

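View pics/f2.png

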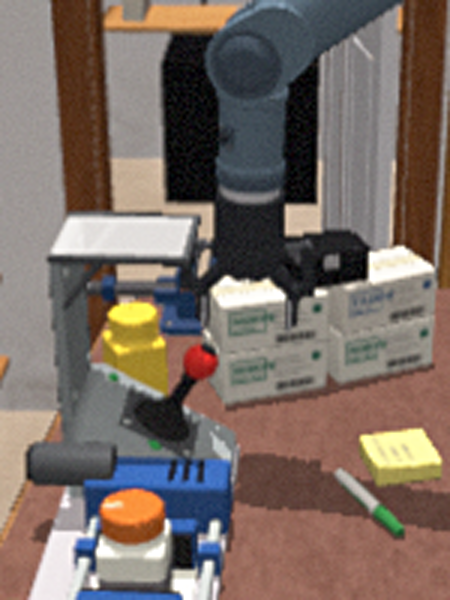

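{"op": "move_arm", "data": {
  "motion": [
    [0.6,0,-0.2,0],
    [0.6,0,-0.1,0],
    [0.6,0,0,0],
    [0,0,0,0]
  ]
}}

```text
time_s: 3.95
tcp_pos: [491.1, -222.2, 145.4]
eef_rot: [-0.017, 1.538, -0.046]
force: [0.2, 0.6, 0.1]
gripper_width: 85.4
```

{"op": "move_arm", "data": {
  "motion": [
    [0,1.2,0,0],
    [0,1.2,0,0],
    [0,1.0,0,0],
    [0,0,0,0]
  ]
}}

```text
time_s: 4.28
tcp_pos: [489.4, -184.6, 142.3]
eef_rot: [-0.015, 1.542, -0.046]
force: [0.4, 0.3, 0.5]
gripper_width: 85.1
```

Run:
```python
from h import *
o=r.get_obs();c=r.read_camera("wrist");save("g1.png",c["pixels"]);print(o["tcp_pos"],o["force"]);print(Ro.from_rotvec(o["eef_rot"]).as_matrix().round(3))
b=r.read_camera("side");save("g2.png",b["pixels"],(180,60,330,260),3)
```

```text
[ 489.35791846 -184.57365187  142.31014486] [0.3871787  0.34554705 0.45635087]
[[ 0.028  0.021  0.999]
 [-0.039  0.999 -0.019]
 [-0.999 -0.038  0.029]]
```

View pics/g1.png

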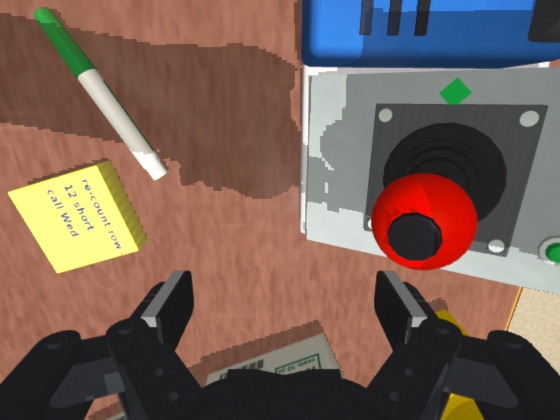

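View pics/g2.png

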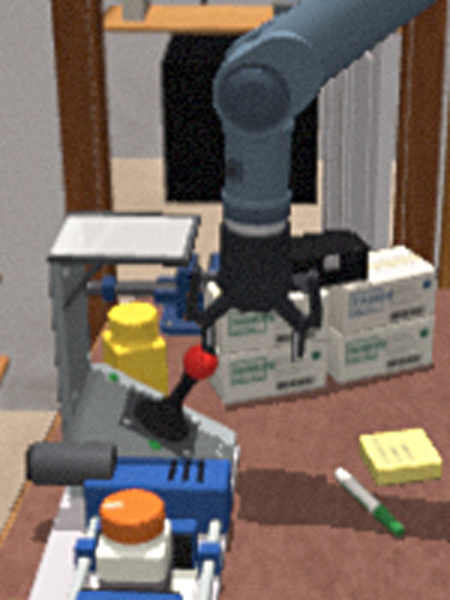

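{"op": "move_arm", "data": {
  "motion": [
    [0,0,0.3,0],
    [0,0.3,0.3,0],
    [0,0.8,0,0],
    [0,0.8,0,0],
    [0,0.8,0,0],
    [0,0,0,0]
  ]
}}

```text
time_s: 4.88
tcp_pos: [497.6, -163.4, 143.1]
eef_rot: [-0.014, 1.54, -0.058]
force: [-0.2, -3.6, -1.5]
gripper_width: 85.6
```

Run:
```python
from h import *
o=r.get_obs();c=r.read_camera("wrist");save("i1.png",c["pixels"]);print(o["tcp_pos"],o["force"]);print(Ro.from_rotvec(o["eef_rot"]).as_matrix().round(3))
b=r.read_camera("side");save("i2.png",b["pixels"],(180,60,330,260),3)
```

```text
[ 497.57164982 -163.38903173  143.10576455] [-0.23021042 -3.57420906 -1.51044206]
[[ 0.03   0.029  0.999]
 [-0.047  0.999 -0.028]
 [-0.998 -0.046  0.031]]
```

View pics/i1.png

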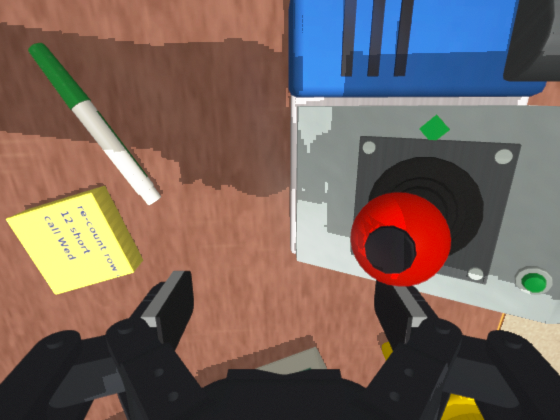

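View pics/i2.png

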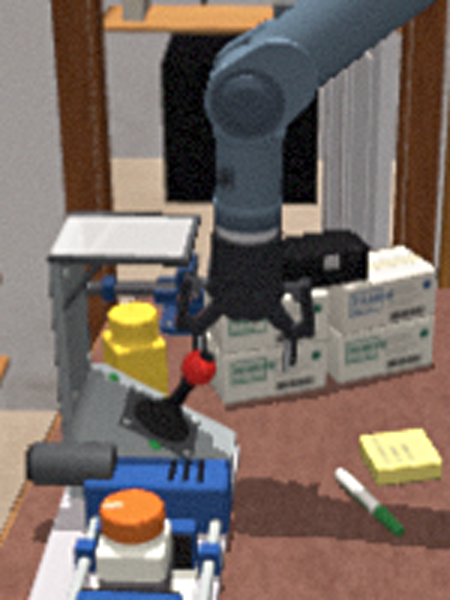

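{"op": "move_arm", "data": {
  "motion": [
    [0,0.6,0,0],
    [0,0.6,0,0],
    [0,0.5,0,0],
    [0,0,0,0]
  ]
}}

```text
time_s: 5.32
tcp_pos: [497.1, -156.1, 143.0]
eef_rot: [-0.012, 1.539, -0.075]
force: [0.3, -5.1, -1.1]
gripper_width: 85.5
```

Run:
```python
from h import *
o=r.get_obs();c=r.read_camera("wrist");save("j1.png",c["pixels"]);print(o["tcp_pos"],o["force"]);print(Ro.from_rotvec(o["eef_rot"]).as_matrix().round(3))
b=r.read_camera("side");save("j2.png",b["pixels"],(180,60,330,260),3)
```

```text
[ 497.12998981 -156.14925462  143.01681737] [ 0.34136982 -5.13128337 -1.10418963]
[[ 0.03   0.041  0.999]
 [-0.056  0.998 -0.04 ]
 [-0.998 -0.055  0.032]]
```

View pics/j1.png

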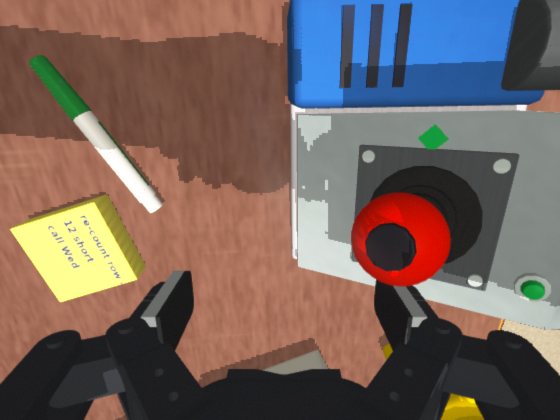

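View pics/j2.png

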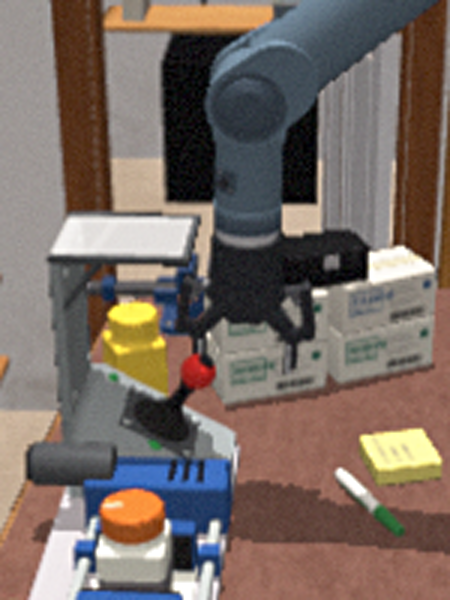

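```bash
cat > st.py <<'E'
from h import *
def ball():
    a=r.read_camera("scene");b=r.read_camera("side");u=[]
    for c,bx in ((a,(270,165,310,200)),(b,(225,160,270,215))):
        h=cv2.cvtColor(c["pixels"],cv2.COLOR_RGB2HSV)[bx[1]:bx[3],bx[0]:bx[2]]
        m=cv2.inRange(h,(0,170,60),(5,255,255))|cv2.inRange(h,(174,170,60),(180,255,255))
        y,x=np.nonzero(m);u.append((x.mean()+bx[0],y.mean()+bx[1]))
    X,f=tri([a,b],u);return X,f,a,b
if __name__=="__main__":
    o=r.get_obs();X,f,a,b=ball();print(o["time_s"],"ball",X.round(1),f.round(2),"tilt~",np.arcsin((X[1]+149)/90).round(3),o["tcp_pos"].round(1),o["force"].round(1))
    save("s_%05d.png"%int(o["time_s"]*100),b["pixels"],(180,100,280,290),3)
E
python3 st.py
```

```text
5.4167 ball [ 546.3 -131.3  146.8] [ 0.   -0.04  0.01  0.03] tilt~ 0.198 [ 497.  -157.2  142.9] [ 0.  -5.7 -0.7]
```

{"op": "move_arm", "data": {
  "motion": [
    [0,0.8,0,0],
    [0,0.8,0,0],
    [0,0.8,0,0],
    [0,0.8,0,0]
  ]
}}

```text
time_s: 5.85
tcp_pos: [497.6, -141.3, 141.8]
eef_rot: [-0.008, 1.537, -0.104]
force: [1.2, -11.4, -2.2]
gripper_width: 85.3
```

```bash
python3 st.py
```

```text
5.85 ball [ 549.3 -116.6  142.2] [ 0.01 -0.26  0.05  0.23] tilt~ 0.368 [ 497.6 -141.3  141.8] [  1.2 -11.4  -2.2]
```

{"op": "move_arm", "data": {
  "motion": [
    [0,0.3,0,-0.4],
    [0,0.3,0,-0.4],
    [0,0.3,0,-0.4],
    [0,0.3,0,-0.4],
    [0,0.3,0,-0.4],
    [0,0.3,0,-0.4],
    [0,0.3,0,-0.4],
    [0,0.3,0,-0.4]
  ]
}}

```text
time_s: 6.62
tcp_pos: [496.3, -150.1, 142.5]
eef_rot: [-0.049, 1.54, -0.115]
force: [-0.5, -7.2, 0.6]
gripper_width: 85.2
```

```bash
python3 st.py
```

```text
6.6167 ball [ 546.7 -124.4  144.2] [ 0.01 -0.2   0.04  0.18] tilt~ 0.277 [ 496.3 -150.1  142.5] [-0.5 -7.2  0.6]
```

Bias 0.3 lets it sag, so I'll use about 0.6.

{"op": "move_arm", "data": {
  "motion": [
    [0,0.8,0,-0.3],
    [0,0.7,0,-0.3],
    [0,0.7,0,-0.3],
    [0,0.65,0,-0.3],
    [0,0.65,0,-0.3],
    [0,0.65,0,-0.3],
    [0,0.65,0,-0.3],
    [0,0.65,0,-0.3],
    [0,0.65,0,-0.3],
    [0,0.65,0,-0.3]
  ]
}}

```text
time_s: 7.55
tcp_pos: [495.6, -137.6, 140.4]
eef_rot: [-0.086, 1.545, -0.169]
force: [-0.7, -10.9, 3.5]
gripper_width: 85.5
```

```bash
python3 st.py
```

```text
7.55 ball [ 547.6 -113.3  139.3] [ 0.02 -0.31  0.06  0.27] tilt~ 0.408 [ 495.6 -137.6  140.4] [ -0.7 -10.9   3.5]
```

{"op": "move_arm", "data": {
  "motion": [
    [0,0.5,0,-0.3],
    [0,0.5,0,-0.3],
    [0,0.5,0,-0.3],
    [0,0.5,0,-0.3],
    [0,0.5,0,-0.3],
    [0,0.5,0,-0.3],
    [0,0.5,0,-0.3],
    [0,0.5,0,-0.3],
    [0,0.5,0,-0.3],
    [0,0.5,0,-0.3]
  ]
}}

```text
time_s: 8.48
tcp_pos: [494.0, -139.9, 141.3]
eef_rot: [-0.125, 1.555, -0.222]
force: [-1.3, -9.5, 4.5]
gripper_width: 85.5
```

```bash
python3 st.py
python3 - <<'E'
from h import *
print(Ro.from_rotvec(r.get_obs()["eef_rot"]).as_matrix().round(3))
E
ls pics|tail -1
```

```text
8.4833 ball [ 545.6 -115.8  139.2] [ 0.01 -0.15  0.03  0.14] tilt~ 0.378 [ 494.  -139.9  141.3] [-1.3 -9.5  4.5]
[[ 0.002  0.062  0.998]
 [-0.22   0.974 -0.06 ]
 [-0.976 -0.219  0.015]]
s_00848.png
```

```bash
ls pics/s_*; cp $(ls pics/s_*|tail -1) pics/k.png; cp $(ls pics/s_*|head -1) pics/k0.png
```

```text
pics/s_00541.png
pics/s_00585.png
pics/s_00661.png
pics/s_00755.png
pics/s_00848.png
```

View pics/k.png

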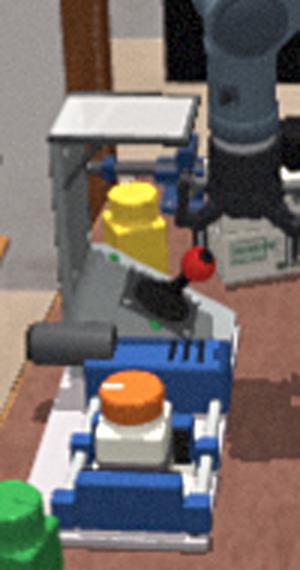

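View pics/k0.png

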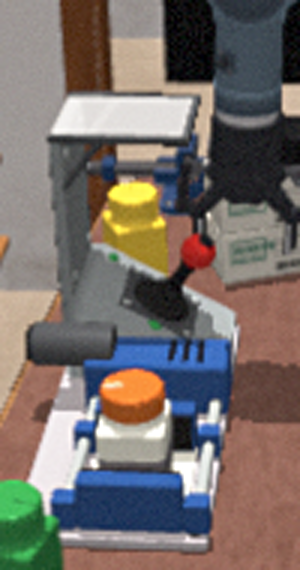

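{"op": "move_arm", "data": {
  "motion": [
    [-0.1,0.6,0,0],
    [-0.1,0.6,0,0],
    [-0.1,0.6,0,0],
    [-0.1,0.6,0,0],
    [-0.1,0.6,0,0],
    [-0.1,0.6,0,0],
    [-0.1,0.6,0,0],
    [-0.1,0.6,0,0]
  ]
}}

```text
time_s: 9.25
tcp_pos: [494.2, -135.2, 142.3]
eef_rot: [-0.121, 1.558, -0.301]
force: [0.6, -10.6, 0.8]
gripper_width: 85.7
```

```bash
python3 st.py
python3 - <<'E'
from h import *
print(Ro.from_rotvec(r.get_obs()["eef_rot"]).as_matrix().round(3))
a=r.read_camera("scene");b=r.read_camera("side")
save("l1.png",a["pixels"],(195,185,300,270),7);save("l2.png",b["pixels"],(185,215,260,290),8)
E
```

```text
9.25 ball [ 547.3 -114.1  138.6] [ 0.01 -0.15  0.03  0.13] tilt~ 0.398 [ 494.2 -135.2  142.3] [  0.6 -10.6   0.8]
[[-0.015  0.112  0.994]
 [-0.265  0.958 -0.112]
 [-0.964 -0.265  0.016]]
```

View pics/l1.png

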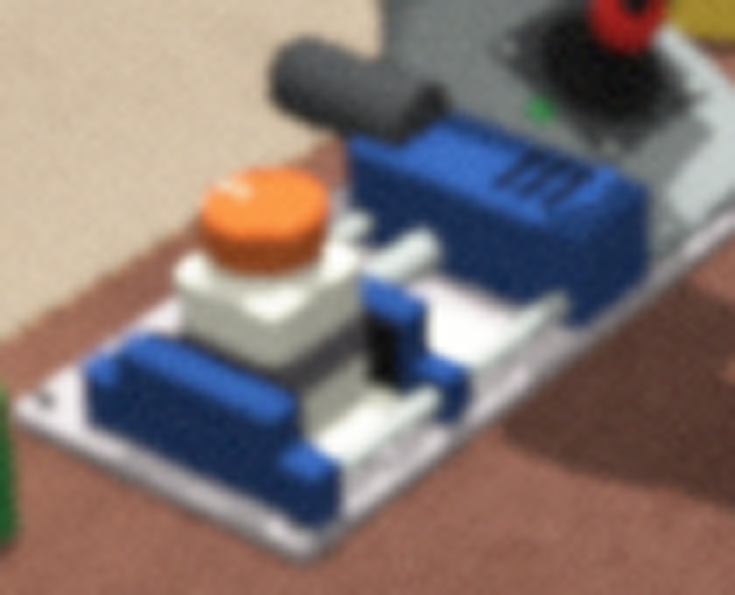

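View pics/l2.png

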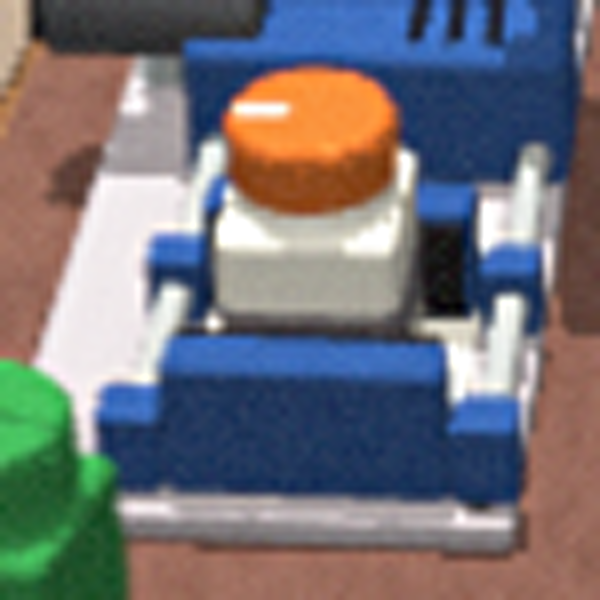

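Run:
```python
import cv2,numpy as np
I=[cv2.imread(f"pics/s_{n}.png").astype(float) for n in ("00661","00755","00848","00925")]
for k in range(3):
    d=cv2.GaussianBlur(abs(I[k+1]-I[k]).max(2),(0,0),3)[340:480,60:240];print(d.max(),np.unravel_index(d.argmax(),d.shape),d.mean())
```

```text
124.98986494766875 (np.int64(106), np.int64(22)) 11.586470122049167
64.30286647131827 (np.int64(16), np.int64(158)) 10.62638808812491
63.55663303369857 (np.int64(23), np.int64(151)) 5.4478343859328415
```

{"op": "move_arm", "data": {
  "motion": [
    [-0.15,0.55,0,-0.3],
    [-0.15,0.55,0,-0.3],
    [-0.15,0.55,0,-0.3],
    [-0.15,0.55,0,-0.3],
    [-0.15,0.55,0,-0.3],
    [-0.15,0.55,0,-0.3],
    [-0.15,0.55,0,-0.3],
    [-0.15,0.55,0,-0.3]
  ]
}}

```text
time_s: 10.12
tcp_pos: [493.3, -134.9, 144.5]
eef_rot: [-0.152, 1.574, -0.348]
force: [2.2, -10.5, -1.0]
gripper_width: 85.0
```

```bash
python3 st.py
python3 - <<'E'
import cv2,numpy as np,glob
f=sorted(glob.glob("pics/s_*.png"));I=[cv2.imread(n).astype(float) for n in f[-3:]]
for k in range(2):
    d=cv2.GaussianBlur(abs(I[k+1]-I[k]).max(2),(0,0),2)[340:560,:260];cv2.imwrite(f"pics/m{k}.png",np.clip(d*3,0,255))
cv2.imwrite("pics/m.png",np.vstack([cv2.imread("pics/m0.png"),cv2.imread("pics/m1.png")]))
E
```

```text
10.1167 ball [ 548.  -116.3  138.9] [-0.    0.04 -0.01 -0.04] tilt~ 0.372 [ 493.3 -134.9  144.5] [  2.2 -10.5  -1. ][ WARN:0@0.095] global loadsave.cpp:1063 imwrite_ Unsupported depth image for selected encoder is fallbacked to CV_8U.
```

View pics/m.png

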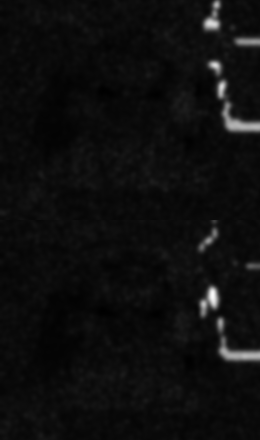

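{"op": "move_arm", "data": {
  "motion": [
    [0.3,-1.5,-0.3,0],
    [0.3,-2,-0.4,0],
    [0.3,-2,-0.4,0],
    [0,-1,0,0],
    [0,0,0,0]
  ]
}}

```text
time_s: 10.63
tcp_pos: [473.3, -198.4, 155.0]
eef_rot: [-0.149, 1.577, -0.343]
force: [-0.3, -0.6, 1.2]
gripper_width: 85.4
```

```bash
python3 st.py
python3 - <<'E'
from h import *
o=r.get_obs();print(Ro.from_rotvec(o["eef_rot"]).as_matrix().round(3),o["joint_positions"].round(3))
b=r.read_camera("side");save("n2.png",b["pixels"],(180,60,330,260),3)
E
```

```text
10.6333 ball [ 545.3 -143.2  150.5] [ 0.01 -0.13  0.03  0.12] tilt~ 0.065 [ 473.3 -198.4  155. ] [-0.3 -0.6  1.2]
[[-0.04   0.115  0.993]
 [-0.305  0.945 -0.121]
 [-0.952 -0.307 -0.003]] [ 0.524  0.264 -0.442  2.037  0.531  0.949 -0.358]
```

View pics/n2.png

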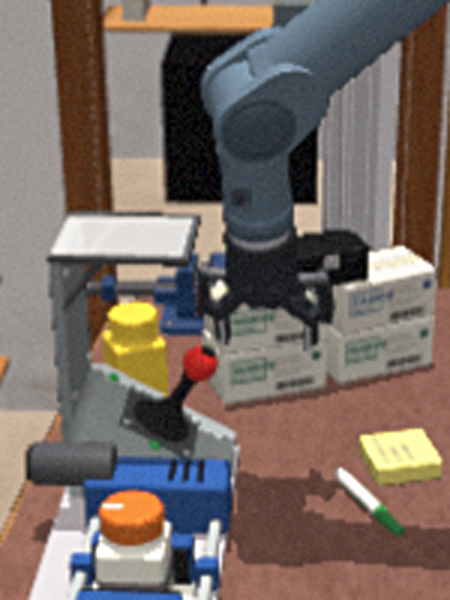

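{"op": "move_arm", "data": {
  "motion": [
    [-3.4,-1.1,-0.6,0],
    [-3.4,-1.1,-0.6,0],
    [-3.4,-1.1,-0.4,0],
    [-3.4,-1.1,0,0],
    [-3.4,-1.1,0,0],
    [-3.4,-1.1,0,0],
    [-3.0,-1.0,0,-4],
    [0,0,0,-3],
    [0,0,0,0]
  ]
}}

```text
time_s: 11.53
tcp_pos: [462.0, -174.8, 404.5]
eef_rot: [-0.267, 1.606, -0.199]
force: [-0.7, 0.3, -1.1]
gripper_width: 85.3
```

```bash
cat > p.py <<'E'
from h import *
import sys
def show(tgt=None):
    o=r.get_obs();R=Ro.from_rotvec(o["eef_rot"]).as_matrix();print(o["time_s"],o["tcp_pos"].round(1),"F",o["force"].round(1),"w",o["gripper_width"]);print(R.round(3));print("q",o["joint_positions"].round(2))
    if tgt is not None: print("tool shift cm",(R.T@(np.array(tgt)-o["tcp_pos"])/10).round(2))
if __name__=="__main__": show([float(x) for x in sys.argv[1:4]] if len(sys.argv)>3 else None)
E
python3 p.py 505 -20 400; python3 st.py
```

```text
11.5333 [ 462.  -174.8  404.5] F [-0.7  0.3 -1.1] w 85.2932470896193
[[-0.041 -0.049  0.998]
 [-0.292  0.956  0.035]
 [-0.956 -0.29  -0.054]]
q [ 0.58 -0.02 -0.47  1.77  0.3   1.4   0.09]
tool shift cm [-4.26 14.72  4.86]
11.5333 ball [ 545.4 -144.   150.3] [ 0.01 -0.11  0.02  0.1 ] tilt~ 0.056 [ 462.  -174.8  404.5] [-0.7  0.3 -1.1]
```

{"op": "move_arm", "data": {
  "motion": [
    [-0.9,3.0,1.0,0],
    [-0.9,3.0,1.0,0],
    [-0.9,3.0,1.0,0],
    [-0.9,3.0,1.0,0],
    [-0.7,2.7,0.9,0],
    [0,0,0,0]
  ]
}}

```text
time_s: 12.13
tcp_pos: [502.2, -15.2, 387.3]
eef_rot: [-0.257, 1.626, -0.206]
force: [-0.2, 1.2, -0.8]
gripper_width: 85.6
```

```bash
python3 p.py 515 -45 285
```

```text
12.1333 [502.2 -15.2 387.3] F [-0.2  1.2 -0.8] w 85.63827261595016
[[-0.062 -0.041  0.997]
 [-0.289  0.957  0.022]
 [-0.955 -0.287 -0.071]]
q [ 0.39  0.1  -0.64  1.7   0.33  1.5  -0.27]
tool shift cm [10.55  0.03  1.94]
```

{"op": "move_arm", "data": {
  "motion": [
    [2.7,0,0.6,0],
    [2.7,0,0.6,0],
    [2.7,0,0.6,0],
    [2.5,0,0.3,0],
    [0.4,0,0,0],
    [0,0,0,0]
  ]
}}

```text
time_s: 12.63
tcp_pos: [512.3, -39.5, 267.4]
eef_rot: [-0.266, 1.639, -0.193]
force: [-0.3, -0.3, 0.1]
gripper_width: 85.3
```

```bash
python3 p.py 515 -70 278;python3 - <<'E'
from h import *
save("q1.png",r.read_camera("wrist")["pixels"]);a=r.read_camera("scene");save("q2.png",a["pixels"],(220,60,380,220),3.5)
E
```

```text
12.6333 [512.3 -39.5 267.4] F [-0.3 -0.3  0.1] w 85.29882213196642
[[-0.072 -0.057  0.996]
 [-0.286  0.958  0.034]
 [-0.955 -0.282 -0.086]]
q [ 0.39  0.22 -0.62  1.84  0.41  1.29 -0.33]
tool shift cm [-0.16 -3.24  0.07]
```

View pics/q1.png

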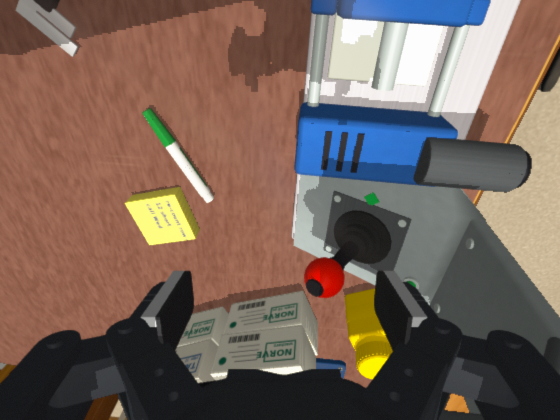

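View pics/q2.png

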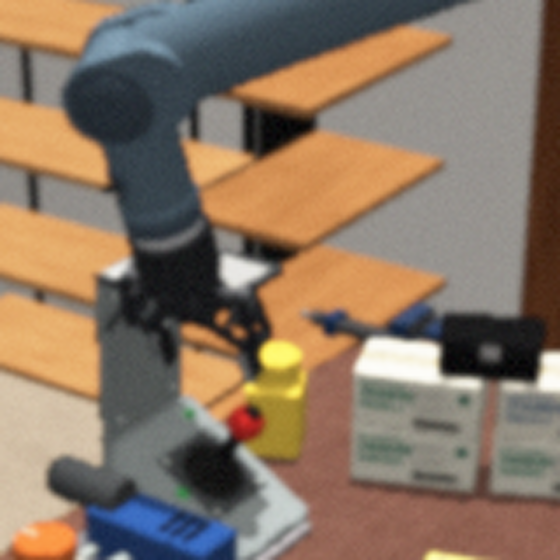

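{"op": "move_arm", "data": {
  "motion": [
    [-0.6,-1.0,0,0],
    [-0.4,-1.0,0,0],
    [-0.3,-0.8,0,0],
    [-0.2,-0.6,0,0]
  ]
}}

```text
time_s: 13.07
tcp_pos: [518.8, -67.0, 300.2]
eef_rot: [-0.268, 1.627, -0.191]
force: [0.4, 0.7, 0.6]
gripper_width: 85.6
```

```bash
python3 p.py 515 -70 278
```

```text
13.0667 [518.8 -67.  300.2] F [0.4 0.7 0.6] w 85.6331286927905
[[-0.061 -0.058  0.996]
 [-0.287  0.957  0.038]
 [-0.956 -0.283 -0.075]]
q [ 0.43  0.19 -0.6   1.8   0.39  1.32 -0.25]
tool shift cm [ 2.23  0.36 -0.22]
```

{"op": "move_arm", "data": {
  "motion": [
    [0,1.0,0,0],
    [0.9,0.3,-0.1,0],
    [0.9,0.3,-0.1,0],
    [0.4,0,0,0],
    [0,0,0,0]
  ]
}}

```text
time_s: 13.48
tcp_pos: [516.3, -59.0, 277.1]
eef_rot: [-0.264, 1.619, -0.196]
force: [0.4, -0.6, -0.2]
gripper_width: 85.4
```

```bash
python3 p.py 515 -70 276
```

```text
13.4833 [516.3 -59.  277.1] F [ 0.4 -0.6 -0.2] w 85.35388005671811
[[-0.053 -0.051  0.997]
 [-0.288  0.957  0.034]
 [-0.956 -0.285 -0.066]]
q [ 0.42  0.2  -0.61  1.84  0.41  1.28 -0.29]
tool shift cm [ 0.42 -1.02 -0.16]
```

{"op": "move_arm", "data": {
  "motion": [
    [0.2,-0.8,0,0],
    [0.2,-0.8,0,0],
    [0.2,-0.7,0,0],
    [0.2,-0.7,0,0]
  ]
}}

```text
time_s: 13.82
tcp_pos: [516.6, -83.6, 275.3]
eef_rot: [-0.265, 1.622, -0.178]
force: [-5.1, 19.8, 5.5]
gripper_width: 85.0
```

```bash
python3 p.py 515 -70 276
```

```text
13.8167 [516.6 -83.6 275.3] F [-5.1 19.8  5.5] w 85.01540286068706
[[-0.055 -0.063  0.997]
 [-0.277  0.96   0.045]
 [-0.959 -0.274 -0.07 ]]
q [ 0.45  0.2  -0.59  1.84  0.4   1.26 -0.23]
tool shift cm [-0.43  1.29 -0.1 ]
```

{"op": "move_arm", "data": {
  "motion": [
    [0.2,-0.8,0,0.5],
    [0.2,-0.8,0,0.5],
    [0.2,-0.8,0,0.5],
    [0.2,-0.8,0,0.5],
    [0.2,-0.8,0,0.5],
    [0.2,-0.8,0,0.5],
    [0.2,-0.8,0,0.5],
    [0.2,-0.8,0,0.5]
  ]
}}

```text
time_s: 14.48
tcp_pos: [519.3, -82.7, 273.3]
eef_rot: [-0.197, 1.616, -0.108]
force: [-2.9, 11.7, 3.4]
gripper_width: 85.4
```

```bash
python3 p.py 515 -70 276
```

```text
14.4833 [519.3 -82.7 273.3] F [-2.9 11.7  3.4] w 85.42213420925894
[[-0.045 -0.061  0.997]
 [-0.193  0.98   0.051]
 [-0.98  -0.19  -0.056]]
q [ 0.5   0.19 -0.59  1.83  0.32  1.23 -0.15]
tool shift cm [-0.49  1.22 -0.38]
```

Leaning the finger on the hood is straightening the tool: tilt 0.29 → 0.19. Continuing.

{"op": "move_arm", "data": {
  "motion": [
    [0.1,-0.8,0,0.6],
    [0.1,-0.8,0,0.6],
    [0.1,-0.8,0,0.6],
    [0.1,-0.8,0,0.6],
    [0.1,-0.8,0,0.6],
    [0.1,-0.8,0,0.6],
    [0.1,-0.8,0,0.6],
    [0.1,-0.8,0,0.6]
  ]
}}

```text
time_s: 15.15
tcp_pos: [519.3, -80.7, 273.9]
eef_rot: [-0.122, 1.62, -0.052]
force: [-3.6, 12.6, 3.0]
gripper_width: 85.7
```

```bash
python3 p.py 515 -70 276
```

```text
15.15 [519.3 -80.7 273.9] F [-3.6 12.6  3. ] w 85.68501177286471
[[-0.048 -0.047  0.998]
 [-0.111  0.993  0.041]
 [-0.993 -0.109 -0.053]]
q [ 0.54  0.19 -0.59  1.82  0.23  1.22 -0.08]
tool shift cm [-0.31  1.06 -0.4 ]
```

{"op": "move_arm", "data": {
  "motion": [
    [0.05,-0.8,0,0.6],
    [0.05,-0.8,0,0.6],
    [0.05,-0.8,0,0.6],
    [0.05,-0.8,0,0.6],
    [0.05,-0.8,0,0.6],
    [0.05,-0.8,0,0.6],
    [0.05,-0.8,0,0.6],
    [0,-0.8,0,0.6],
    [0,-0.8,0,0.6],
    [0,-0.8,0,0.6]
  ]
}}

```text
time_s: 15.98
tcp_pos: [519.2, -78.2, 275.3]
eef_rot: [-0.029, 1.629, 0.018]
force: [-1.9, 13.2, 1.0]
gripper_width: 85.4
```

```bash
python3 p.py 515 -70 276
```

```text
15.9833 [519.2 -78.2 275.3] F [-1.9 13.2  1. ] w 85.35466390529325
[[-0.058 -0.03   0.998]
 [-0.008  1.     0.029]
 [-0.998 -0.006 -0.058]]
q [ 0.59  0.2  -0.58  1.8   0.13  1.23 -0.01]
tool shift cm [-0.05  0.83 -0.4 ]
```

{"op": "move_arm", "data": {
  "motion": [
    [-1.0,3.0,0,0],
    [-2.5,3.0,0.5,0],
    [-2.5,3.0,0.8,0],
    [0,3.0,0.8,0],
    [0,3.0,0.8,0],
    [0,2.5,1.0,0],
    [0,0,0,0]
  ]
}}

```text
time_s: 16.57
tcp_pos: [559.3, 97.9, 334.6]
eef_rot: [-0.017, 1.627, 0.009]
force: [0.1, 0.9, 0.2]
gripper_width: 85.4
```

```bash
python3 p.py 586 115 300;python3 st.py
python3 - <<'E'
from h import *
o=r.get_obs();c=r.read_camera("wrist");save("t1.png",c["pixels"]);print(proj(c,[(586,115,138)],o))
E
```

```text
16.5667 [559.3  97.9 334.6] F [0.1 0.9 0.2] w 85.41927243966074
[[-0.057 -0.017  0.998]
 [-0.006  1.     0.017]
 [-0.998 -0.005 -0.057]]
q [ 0.34  0.27 -0.69  1.63  0.16  1.37 -0.36]
tool shift cm [3.3  1.68 2.89]
16.5667 ball [ 545.2 -143.6  150.4] [ 0.01 -0.14  0.03  0.12] tilt~ 0.06 [559.3  97.9 334.6] [0.1 0.9 0.2]
[[321.4841632  168.72258437]]
```

View pics/t1.png

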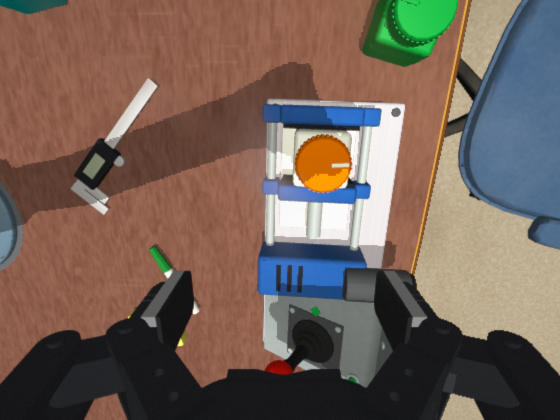

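```bash
cat > cap.py <<'E'
from h import *
def cap():
    o=r.get_obs();c=r.read_camera("wrist");h=cv2.cvtColor(c["pixels"],cv2.COLOR_RGB2HSV)
    m=cv2.inRange(h,(6,150,100),(19,255,255));n,l,s,ce=cv2.connectedComponentsWithStats(m);i=1+s[1:,4].argmax()
    cn=cv2.findContours((l==i).astype(np.uint8),0,2)[0];cn=max(cn,key=cv2.contourArea);(u,v),rad=cv2.minEnclosingCircle(cn)
    q=least_squares(lambda q:proj(c,[q[0],q[1],138],o)[0]-(u,v),[586,115.]).x
    print("cap px",(u,v),rad,s[i],"xy",q);a=r.read_camera("scene");b=r.read_camera("side");U=[]
    return q
if __name__=="__main__": cap()
E
python3 cap.py
python3 - <<'E'
from h import *
a=r.read_camera("scene");b=r.read_camera("side")
u=[]
for c,bx in ((a,(215,195,255,235)),(b,(200,210,245,250))):
    h=cv2.cvtColor(c["pixels"],cv2.COLOR_RGB2HSV)[bx[1]:bx[3],bx[0]:bx[2]]
    y,x=np.nonzero(cv2.inRange(h,(6,170,120),(16,255,255)));u.append((x.mean()+bx[0],y.mean()+bx[1]));print(len(x))
print(u,tri([a,b],u))
E
```

```text
cap px (323.0108947753906, 161.24610900878906) 29.019620895385742 [ 295  133   57   58 2469] xy [587.03380674 120.45793181]
176
287
[(np.float64(232.66477272727272), np.float64(216.4034090909091)), (np.float64(223.78745644599303), np.float64(232.30662020905925))] (array([586.89920084, 117.15250169, 124.33327532]), array([-0.01056324,  0.09834507, -0.0177343 , -0.08332525]))
```

```bash
python3 p.py 588 118.5 180
```

```text
16.9667 [558.6  89.5 333.7] F [-0.2 -0.6  0.1] w 85.29343621094013
[[-0.059 -0.006  0.998]
 [-0.011  1.     0.005]
 [-0.998 -0.011 -0.059]]
q [ 0.35  0.26 -0.68  1.63  0.16  1.37 -0.36]
tool shift cm [15.14  3.05  3.86]
```

{"op": "move_arm", "data": {
  "motion": [
    [2.5,0.6,0.8,0],
    [2.5,0.6,0.8,0],
    [2.5,0.6,0.8,0],
    [2.5,0.6,0.8,0],
    [2.5,0.5,0.6,0],
    [1.0,0,0,0],
    [0,0,0,0],
    [0,0,0,0]
  ]
}}

```text
time_s: 17.63
tcp_pos: [593.0, 107.7, 194.5]
eef_rot: [-0.005, 1.623, -0.02]
force: [0.1, -0.1, 0.6]
gripper_width: 85.5
```

```bash
python3 p.py;python3 cap.py; python3 p.py 588 118.5 129
python3 - <<'E'
from h import *
c=r.read_camera("wrist");save("u1.png",c["pixels"]);c=r.read_camera("side");save("u2.png",c["pixels"],(160,100,300,300),3)
E
```

```text
17.6333 [593.  107.7 194.5] F [ 0.1 -0.1  0.6] w 85.46943852272014
[[-0.052  0.009  0.999]
 [-0.015  1.    -0.01 ]
 [-0.999 -0.016 -0.052]]
q [ 0.26  0.46 -0.64  1.7   0.29  1.14 -0.48]
cap px (280.6853942871094, 219.5789337158203) 47.61604309082031 [ 234  173   94   93 6374] xy [588.33134767 122.94909654]
17.7833 [594.2 108.1 196.3] F [-0.1 -0.3  0.5] w 85.27818351385535
[[-0.049  0.01   0.999]
 [-0.015  1.    -0.01 ]
 [-0.999 -0.015 -0.048]]
q [ 0.26  0.46 -0.64  1.7   0.29  1.14 -0.48]
tool shift cm [ 6.74  1.13 -0.3 ]
```

View pics/u1.png

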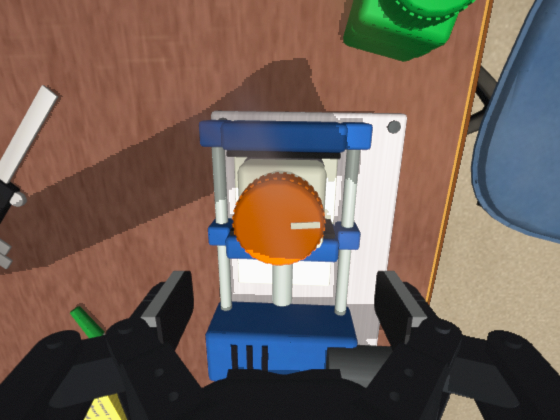

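View pics/u2.png

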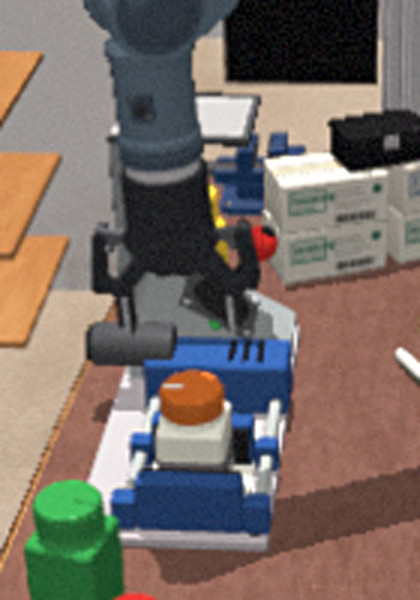

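{"op": "move_arm", "data": {
  "motion": [
    [1.2,0.6,-0.2,0],
    [1.2,0.5,-0.2,0],
    [0.6,0.1,0,0],
    [0,0,0,0],
    [0,0,0,0]
  ]
}}

```text
time_s: 18.3
tcp_pos: [589.6, 122.5, 166.7]
eef_rot: [-0.004, 1.613, -0.018]
force: [-1.0, -0.3, -0.2]
gripper_width: 85.3
```

```bash
python3 p.py;python3 cap.py; python3 p.py 588 120 129
python3 - <<'E'
from h import *
c=r.read_camera("wrist");save("v1.png",c["pixels"]);c=r.read_camera("side");save("v2.png",c["pixels"],(160,150,300,300),4)
E
```

```text
18.3 [589.6 122.5 166.7] F [-1.  -0.3 -0.2] w 85.27238130534687
[[-0.042  0.008  0.999]
 [-0.014  1.    -0.009]
 [-0.999 -0.014 -0.042]]
q [ 0.23  0.48 -0.64  1.73  0.32  1.08 -0.52]
cap px (283.1414794921875, 259.877685546875) 53.493106842041016 [ 230  207  107  105 8269] xy [588.14656147 124.52855354]
18.45 [590.3 122.  167.4] F [ 0.1 -0.6  0.8] w 85.25316273425366
[[-0.041  0.009  0.999]
 [-0.014  1.    -0.01 ]
 [-0.999 -0.014 -0.041]]
q [ 0.23  0.48 -0.64  1.73  0.32  1.08 -0.52]
tool shift cm [ 3.85 -0.15 -0.07]
```

View pics/v1.png

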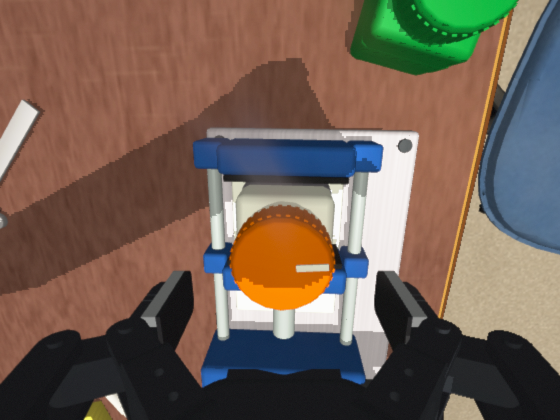

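View pics/v2.png

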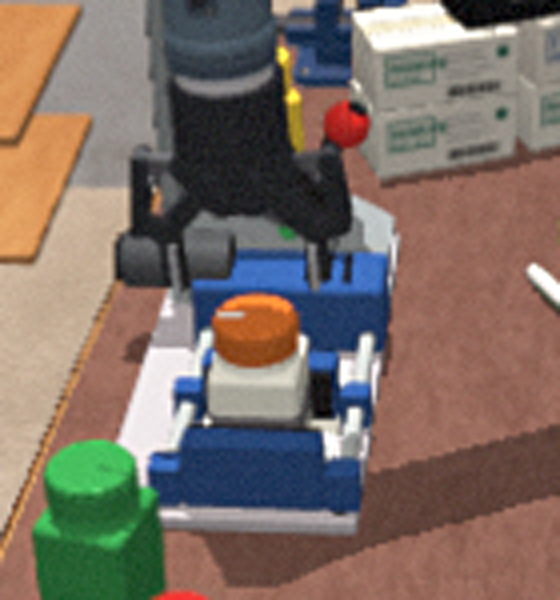

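{"op": "move_arm", "data": {
  "motion": [
    [1.2,-0.1,0,0],
    [1.2,-0.1,0,0],
    [0.8,0,0,0],
    [0.3,0,0,0],
    [0,0,0,0]
  ]
}}

```text
time_s: 18.97
tcp_pos: [589.9, 118.0, 129.5]
eef_rot: [-0.002, 1.61, -0.021]
force: [0.4, -0.5, 0.5]
gripper_width: 85.4
```

```bash
python3 p.py 588 119.5 129
```

```text
18.9667 [589.9 118.  129.5] F [ 0.4 -0.5  0.5] w 85.44719887185364
[[-0.039  0.012  0.999]
 [-0.014  1.    -0.012]
 [-0.999 -0.015 -0.039]]
q [ 0.22  0.52 -0.62  1.76  0.35  1.02 -0.54]
tool shift cm [ 0.06  0.15 -0.19]
```

{"op": "move_arm", "data": {
  "motion": [
    [0,0.1,-0.15,0],
    [0,0,0,0],
    [0,0,0,0],
    [0,0,0,0],
    [0,0,0,0],
    [0,0,0,0],
    [0,0,0,0],
    [0,0,0,0]
  ],
  "gripper": 1
}}

```text
time_s: 19.63
tcp_pos: [588.1, 118.7, 129.1]
eef_rot: [-0.002, 1.61, -0.022]
force: [-0.6, 0.6, -0.9]
gripper_width: 56.1
```

```bash
python3 p.py 588 119.5 129
python3 - <<'E'
from h import *
c=r.read_camera("wrist");save("w1.png",c["pixels"]);c=r.read_camera("side");save("w2.png",c["pixels"],(160,150,300,300),4)
E
```

```text
19.6333 [588.1 118.7 129.1] F [-0.6  0.6 -0.9] w 56.13812862522075
[[-0.04   0.012  0.999]
 [-0.015  1.    -0.013]
 [-0.999 -0.015 -0.04 ]]
q [ 0.22  0.52 -0.62  1.76  0.35  1.01 -0.55]
tool shift cm [ 0.01  0.08 -0.01]
```

View pics/w1.png

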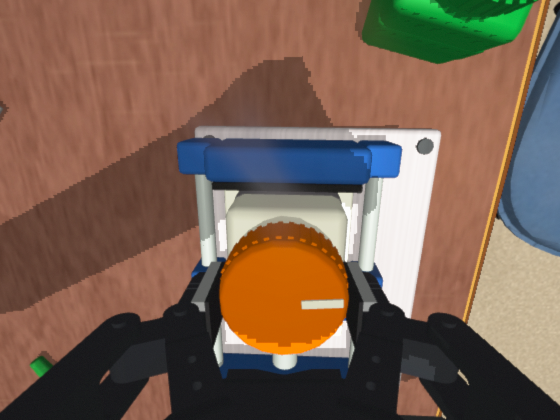

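View pics/w2.png

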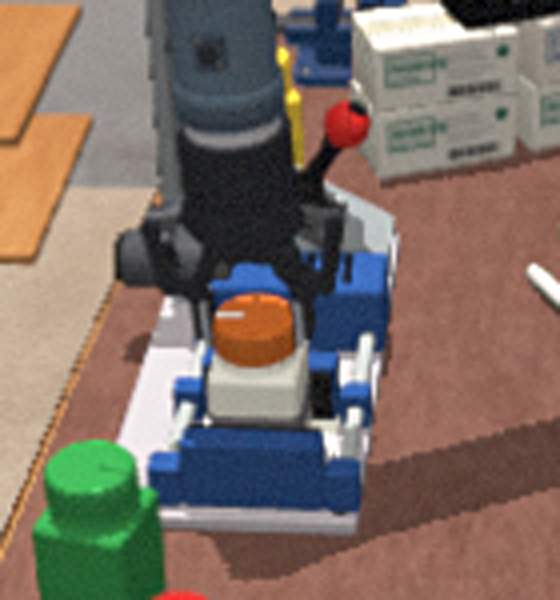

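{"op": "move_arm", "data": {
  "motion": [
    [0,0,0,-5],
    [0,0,0,-5],
    [0,0,0,-5],
    [0,0,0,-5]
  ]
}}

```text
time_s: 20.07
tcp_pos: [588.0, 118.6, 129.2]
eef_rot: [-0.282, 1.595, 0.269]
force: [-0.3, 0.0, -2.0]
gripper_width: 55.9
```

```bash
python3 p.py 588 119 129
```

```text
20.0667 [588.  118.6 129.2] F [-0.3  0.  -2. ] w 55.86153653885432
[[-0.04  -0.342  0.939]
 [-0.015  0.94   0.342]
 [-0.999 -0.001 -0.042]]
q [ 0.27  0.54 -0.69  1.76  0.4   1.03 -0.22]
tool shift cm [0.02 0.03 0.02]
```

Clean: 20° turned with almost no side force. Continuing.

{"op": "move_arm", "data": {
  "motion": [
    [0,0,0,-6],
    [0,0,0,-6],
    [0,0,0,-6],
    [0,0,0,-6],
    [0,0,0,-6]
  ]
}}

```text
time_s: 20.48
tcp_pos: [587.7, 118.4, 129.2]
eef_rot: [-0.702, 1.498, 0.707]
force: [-0.7, -0.3, -1.8]
gripper_width: 55.5
```

```bash
python3 p.py 588 119 129
python3 - <<'E'
from h import *
print(r.get_obs()["ft_torque"])
c=r.read_camera("wrist");save("x1.png",c["pixels"]);c=r.read_camera("side");save("x2.png",c["pixels"],(160,150,300,300),4)
E
```

```text
20.4833 [587.7 118.4 129.2] F [-0.7 -0.3 -1.8] w 55.48023335897196
[[-0.04  -0.781  0.623]
 [-0.016  0.624  0.781]
 [-0.999  0.021 -0.037]]
q [ 0.35  0.58 -0.8   1.75  0.47  1.06  0.27]
tool shift cm [0.01 0.01 0.06]
[-0.09413202 -0.11655568 -0.12073954]
```

View pics/x1.png

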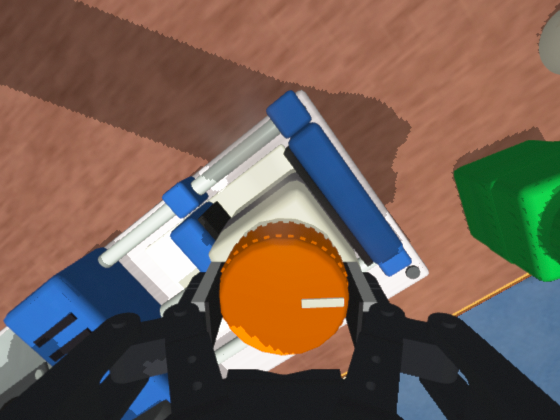

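View pics/x2.png

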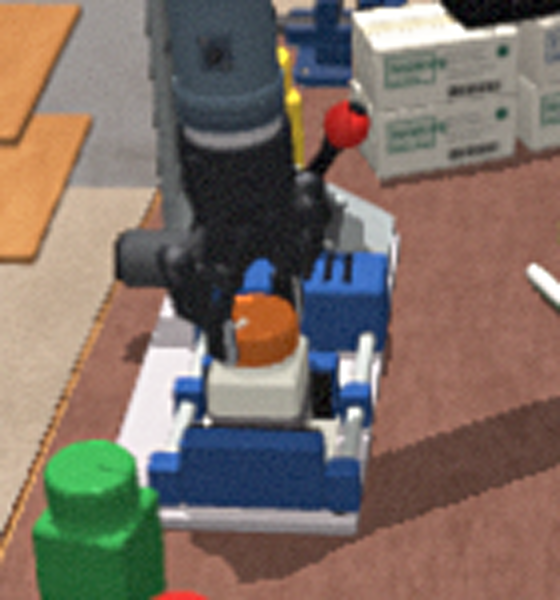

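{"op": "move_arm", "data": {
  "motion": [
    [0,0,0,-4],
    [0,0,0,-4],
    [0,0,0,-4],
    [0,0,0,-3],
    [0,0,0,0]
  ]
}}

```text
time_s: 21.0
tcp_pos: [587.7, 118.2, 129.2]
eef_rot: [-0.89, 1.424, 0.903]
force: [-0.9, 1.0, -1.4]
gripper_width: 55.7
```

```bash
python3 p.py 588 119 129
python3 - <<'E'
from h import *
print(r.get_obs()["ft_torque"])
c=r.read_camera("wrist");save("y1.png",c["pixels"]);
E
```

```text
21.0 [587.7 118.2 129.2] F [-0.9  1.  -1.4] w 55.73859183480629
[[-0.04  -0.911  0.411]
 [-0.016  0.412  0.911]
 [-0.999  0.03  -0.031]]
q [ 0.39  0.6  -0.85  1.75  0.51  1.07  0.5 ]
tool shift cm [0.02 0.01 0.08]
[-0.14569874 -0.16186729 -0.58242759]
```

View pics/y1.png

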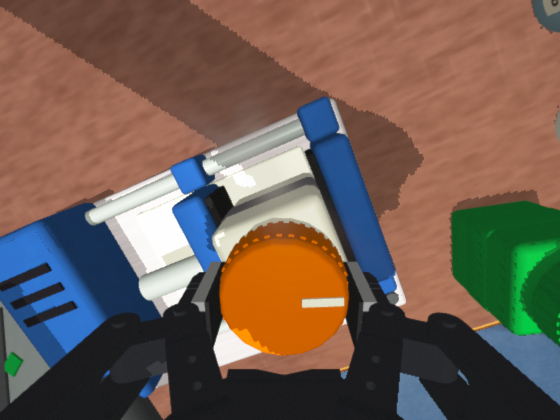

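{"op": "move_arm", "data": {
  "motion": [
    [0,0,0,0],
    [0,0,0,0.3],
    [0,0,0,0]
  ]
}}

```text
time_s: 21.3
tcp_pos: [587.7, 118.2, 129.2]
eef_rot: [-0.882, 1.428, 0.893]
force: [-0.3, 0.4, -1.8]
gripper_width: 55.9
```

{"op": "move_arm", "data": {
  "motion": [
    [0,0,0,0],
    [0,0,0,0],
    [0,0,0,0],
    [0,0,0,0],
    [0,0,0,0],
    [0,0,0,0],
    [0,0,0,0]
  ],
  "gripper": 0
}}

```text
time_s: 21.88
tcp_pos: [588.8, 118.6, 130.7]
eef_rot: [-0.884, 1.425, 0.893]
force: [1.0, -0.5, -1.1]
gripper_width: 85.5
```

```bash
python3 p.py 588 119 129
python3 - <<'E'
from h import *
c=r.read_camera("wrist");save("z1.png",c["pixels"]);
E
```

```text
21.8833 [588.8 118.6 130.7] F [ 1.  -0.5 -1.1] w 85.49730918799689
[[-0.037 -0.906  0.421]
 [-0.017  0.422  0.907]
 [-0.999  0.026 -0.031]]
q [ 0.39  0.6  -0.85  1.75  0.51  1.07  0.49]
tool shift cm [0.17 0.09 0.  ]
```

View pics/z1.png

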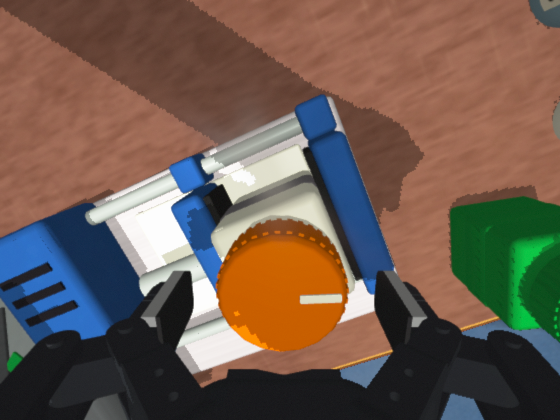

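The cap is released and stayed turned. I'll lift clear and check.

{"op": "move_arm", "data": {
  "motion": [
    [-1,0,0,0],
    [-1.5,0,0,0],
    [-2,0,0,0],
    [-3,0,0,0],
    [-3,0,0,0],
    [-3,0,0,0],
    [-1,0,0,0],
    [0,0,0,0],
    [0,0,0,0]
  ]
}}

```text
time_s: 22.68
tcp_pos: [594.3, 122.7, 290.1]
eef_rot: [-0.886, 1.421, 0.893]
force: [-0.5, -0.5, -0.1]
gripper_width: 85.2
```

```bash
python3 p.py; python3 st.py
python3 - <<'E'
from h import *
c=r.read_camera("wrist");save("aa1.png",c["pixels"]);c=r.read_camera("side");save("aa2.png",c["pixels"],(160,150,300,340),3.1);
E
```

```text
22.6833 [594.3 122.7 290.1] F [-0.5 -0.5 -0.1] w 85.15523134232696
[[-0.034 -0.907  0.419]
 [-0.016  0.42   0.908]
 [-0.999  0.024 -0.029]]
q [ 0.45  0.45 -0.94  1.6   0.37  1.33  0.59]
22.6833 ball [ 545.3 -144.1  150.3] [ 0.   -0.08  0.02  0.07] tilt~ 0.054 [594.3 122.7 290.1] [-0.5 -0.5 -0.1]
```

View pics/aa1.png

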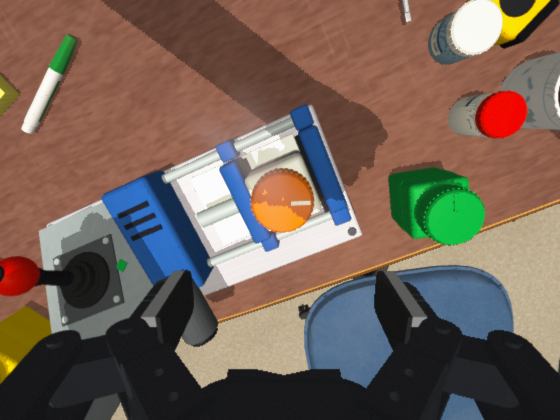

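View pics/aa2.png

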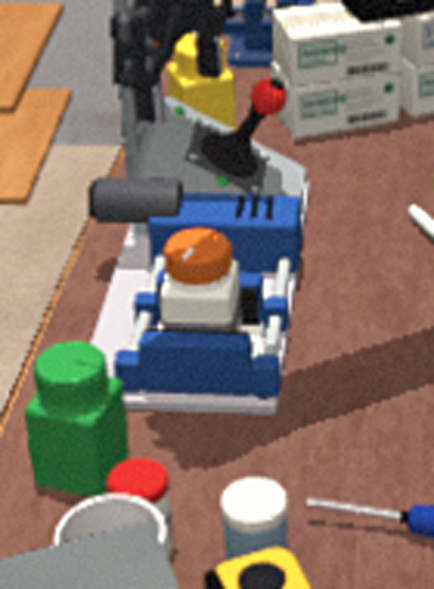

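Run:
```python
from bench import r
o=r.get_obs();print(o["force"],o["time_s"]);print(r.job_done())
```

```text
[ 0.17000368 -0.41803997  0.08428452] 22.8833
the job is handed in; nothing more can be done
None
```

I loosened the cap and handed the job in at 22.9 s of the 64 s allowed; the hand-in gave no verdict.

**Clamp:** The moves couldn't lean the hand, so I kept it upright in front of the hood and pushed the red ball left with the side of one open finger. The tilt was 0.28–0.41 rad for more than 4 s. After about 8.5 s only shadows changed between frames, so the jaw had stopped against the canister. I then let the stick go.

**Straightening the hand:** Holding the stick left the hand leaning by about 0.3 rad. I pressed a finger against the hood roof's left edge, at up to about 20 N, until it was within about 0.06 rad of vertical.

**Cap:** I gripped it across its side and turned it about 66° (1.15 rad) anticlockwise. The twisting moment then rose to 0.58 N m, so it was at or near the open stop. I let go and lifted clear.

**Last checks:**
- **Cap:** the mark is still turned about 65°.
- **Canister:** it looks upright and square between the jaws. I judged the jaw gaps by eye from the images and did not measure them.
- **Stick:** it reads about 0.05 rad sideways from centre; I did not work out its fore-and-aft tilt separately.
- **Bystanders:** the mug and jars look untouched, though I did not measure their positions.
- **Contact:** the hand is about 150 mm above the cap, and the wrist force is near zero.

**Disagreement:** The room cameras put the cap's left-right position at about 117 mm and the wrist camera at 120–125 mm. I used about 119 mm, and the grip closed with almost no side force.

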